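# Put the jar mill into third gear

### The job

The jar mill on the lab bench is stopped and its next run needs third gear, but its gearstick was left somewhere in the left-hand lane of the H-shaped gate. Push the stick with your fingertips or the outside of your fingers to the middle, across to the right and then forward, away from the robot, fully home in the slot marked with three dots. Push lightly, do not grip or squeeze the stick, and leave the jar on the rollers, the flask, the amber bottle and the beaker where they stand.

Things in the scene. Friction and masses are not known exactly. Their poses are not given: they have to be found in the camera images.
- mill: bench jar mill, fixed; origin on the bench under the middle of its blue gear casing (190 mm in x, 150 in y, 115 high); x axis forward (away from the robot), y to the left; its yaw varies. The gate plate is on the casing; a black motor juts 90 mm from its far side; the roller bed (two black rollers, bearing plate 120 mm high) runs from the casing to its left, out to y = 325 mm
- gate_middle (a point): centre of the H (neutral) on top of the aluminium gate plate (120 by 100 mm, 6 thick), 135 mm above the bench; axes as the mill's. Two lanes run fore and aft, 15 mm left (+y) and 15 mm right (-y) of it, 14 mm wide, reaching 28 mm fore and aft, joined at the middle by one cross slot 17 mm wide with rounded corners. The plate is a real stop: the stick crosses only near the middle
- third_slot (a point): where the stick stands when fully home in third, on the plate's top face: 23 mm forward and 15 mm right of gate_middle. Black dots on the plate beyond the slots' ends: one forward left (first gear), two rear left (second), three forward right (third), four rear right (fourth)
- knob (a point): centre of the red ball knob, 34 mm across, on the end of the gearstick; it is 165 mm from the stick's pivot, which lies 73 mm straight below gate_middle; 227 mm above the bench when the stick is upright
- gearstick: steel stick 10 mm across with the red knob; origin at the pivot, z axis along the stick to the knob. It tilts fore and aft and sideways, and stays where it is left; about 2 to 4 N at the knob move it. It has no spring; the ends of its travel are hard stops
- fore_aft (a joint): fore-and-aft tilt of the stick, rad: 0 is neutral (middle), positive forward; fully home in the forward slots is +0.31, in the rear slots -0.31. It starts anywhere between -0.29 and 0.29. The stick crosses freely within about 0.04 of 0; to about 0.08 the rounded corners still guide it in
- sideways (a joint): sideways tilt of the stick, rad: positive to the left; +0.21 in the middle of the left lane, -0.21 in the middle of the right lane, stops at +-0.235. It starts in the left lane
- jar_middle (a point): middle of the loose milling jar (white ceramic, black rubber rings, steel lid), 100 mm across and 134 mm long, lying along y on the two rollers, its axis about 131 mm above the bench; leave it alone
- flask_middle (a point): middle, half-way up, of an empty clear conical flask, 84 mm across the foot, 134 mm high, on the bench to the right of the mill; leave it alone
- amber_bottle: amber reagent bottle with blue cap, 68 mm across, about 135 mm high, beyond the mill; origin at the middle of its foot; leave it alone
- beaker: empty clear glass beaker, 70 mm across, 90 mm high, to the right of the mill, farther off than the flask; origin at the middle of its foot; leave it alone

How it is judged:
By the outcome, as a careful person would: the job done as asked, in the order asked, and still so for the second after the job is handed in, with the robot touching nothing.
It also fails if it takes over 58 s, if anything falls off the work surface, if the arm or the gripper's body presses on something with over 40 N, if the wrist force passes 120 N, or if a joint passes its speed limit or range.

### The arm

A 6-joint arm with a two-finger parallel gripper is mounted at the origin on the work surface. World frame = base frame: x ahead of the robot, y to its left, z up, the work surface at z = 0. Lengths are in m, angles in degrees, forces in N, time in s.
With the tool pointing down it reaches from about 0.25 to 0.8 m from the base axis. Payload 8.5 kg.
Tool frame: the origin (TCP) lies midway between the tips of the shut fingers; the grasp point (between the pads) lies 19 mm behind it; x points along the fingers, z is the direction in which the jaws open and shut, and the axes are right-handed (so a half turn about x gives the same grasp; the last joint's range is limited). The gripper opens to 85 mm and grips with 20 to 120 N. Pads are 22 mm wide; open, the fingers measure 114 mm over their backs; the gripper's body (76 mm by 85 mm) begins 54 mm behind the grasp point. The pads swing forward as they close: fully open they stand 13 mm farther back than shut.
Start: joints at [0, 13.648, -0.773, 75.585, 0, 90], TCP at [0.525, -0, 0.231] pointing down, gripper open.
Joint ranges: [-152.45, 152.45], [-59.26, 108.67], [-65.41, 83.53], [-104.44, 129.93], [-82.83, 76.93], [-180, 180]. Speed limits (degrees/s): [127.2, 127.2, 159.86, 180, 180, 180].

### API

Orientations are given as [roll, pitch, yaw] about the fixed x, y, z axes, in that order (R = Rz(yaw) Ry(pitch) Rx(roll)).
In Python, from rig import status, read_camera, robot gives the robot as it stands.
- The arm moves only by the tool step_arm, never from a script. Its argument "targets" is text: rows parted by semicolons, each of 7 numbers parted by spaces: the opening, from 0 (shut) to 1 (fully open), then the shift along the tool's x, y, z in mm, then the turn, a rotation vector about the tool's x, y, z in degrees. A call has 1 to 8 rows; each row shifts and turns the commanded pose from where the row before left it, along the tool's axes as they then stand; what a row does not reach is not made up. A row lasts 1/12 s, in which the tool goes at most 41.7 mm and 7.16 degrees, less where a joint would pass 70% of its speed; a pose out of reach is approached as far as the arm can. A call is refused whole if a number of a shift passes 41.7 or a number of a turn 7.16, either way. A call with a gripper value outside its range is refused whole. The fingers move at their own pace and stop on an object; "grip_force" is the grip in N (left out, the last holds). Time passes only in rows, so rows that do not move let the fingers close. It gives the time, the measured TCP pose, the force and the opening at its end, in the units of the state.
- status.read_state(): the state, without advancing time (a new reading comes with each control period).
- read_camera(name): name is "scene" or "side" or "wrist"; returns a dict with "frame" (480x640x3 uint8, blue, green, red), "camera_matrix" (3x3 intrinsics, pixels), "dist_coeffs" ([k1, k2, p1, p2, k3] as OpenCV has them; the pictures are not rectified), "camera_from_world" (4x4, takes a point from world to camera coordinates). Camera axes: x right, y up, looking along -z (the intrinsics and any distortion apply to the point x, -y, -z); pixel columns grow to the right and rows downward; lengths in m; the calibration is good to about 2 mm. A picture is of the moment at which its call begins. There is no depth.
- robot.close_job(): hands the job in, once; it reports no verdict.
The state is a dict: "t": time; "q": joint angles; "joint_vel": joint speeds; "effort": joint torques, N m; "position": TCP position; "tcp_rot": TCP orientation; "contact_force": force on the tool from outside, world axes, zero at the start; "torque": the same for the moment, N m; "opening": finger opening in m.
Only numpy, scipy, OpenCV 4.12 (cv2) and the standard library are available. Lean on these libraries where they do the work, as an engineer would, in place of code of your own. Each camera call takes 0.05 s, during which the arm holds its last target.

## Working session

There is one attempt and no reset: what is moved stays moved. The work goes in short steps, Python scripts to look and compute and a tool call to move; the robot and the scene stay as the last step left them, time stands still between calls to the robot, and variables do not carry over. Pictures are saved under pics/ and viewed, and the job is handed in when it is done.

Besides the shell and the picture viewer there is one more tool, called after "Request:" as name(argument=value, ...) on one line, values as JSON. step_arm: Moves the arm, as the interface text tells. Its arguments: {"type":"object","properties":{"targets":{"type":"string"},"grip_force":{"type":"number"}},"required":["targets"]}

```bash
mkdir -p pics; ls; python3 - <<'E'
from rig import status, read_camera, robot
import cv2,numpy as np
s=status.read_state(); print(s)
for n in ["scene","side","wrist"]:
    r=read_camera(n); cv2.imwrite(f"pics/{n}0.png",r["frame"])
    np.savez(f"pics/{n}0.npz",**{k:np.array(v) for k,v in r.items()})
    print(n,r["camera_matrix"],r["dist_coeffs"],r["camera_from_world"])
E
```

```text
pics
{'t': 0.0, 'q': array([ 1.36041789e-03,  1.36821245e+01, -8.17610407e-01,  7.55851236e+01,
       -1.60071057e-04,  9.00008900e+01]), 'joint_vel': array([ 0.05317025, -0.04834552, -0.04802919, -0.07543779,  0.02197189,
        0.04004319]), 'effort': array([ 1.29771975e-03, -5.38790166e+01,  3.46437156e+01,  1.83730113e-02,
        1.69192181e-04,  6.54446694e-05]), 'position': array([5.24572333e-01, 1.15981978e-05, 2.30662410e-01]), 'tcp_rot': array([-179.89103149,   89.91514133, -179.89056099]), 'contact_force': array([-0.62981131,  0.02018213,  0.5569133 ]), 'torque': array([ 0.00473958, -0.036391  ,  0.00410823]), 'opening': 0.08524811414382438}
scene [[436.51984193   0.         319.26719334]
 [  0.         436.51984193 236.96544805]
 [  0.           0.           1.        ]] [0.0021412 0.        0.        0.        0.       ] [[-0.72540628  0.68795158  0.02254647  0.45240727]
 [-0.41513475 -0.46339444  0.78289765  0.12813466]
 [ 0.54904359  0.55855905  0.62174184 -1.17639535]
 [ 0.          0.          0.          1.        ]]
side [[521.87584717   0.         324.02065968]
 [  0.         521.87584717 241.60668576]
 [  0.           0.           1.        ]] [-0.07936125  0.          0.          0.          0.        ] [[-0.8055761  -0.59243956  0.0079067   0.47326773]
 [ 0.41295738 -0.55185386  0.72451606 -0.37849736]
 [-0.42486863  0.58691795  0.68921257 -0.75371337]
 [ 0.          0.          0.          1.        ]]
wrist [[394.49568373   0.         320.83919447]
 [  0.         394.49568373 240.06085704]
 [  0.           0.           1.        ]] [-0.00343227  0.          0.          0.          0.        ] [[ 9.99997895e-01  1.64845511e-03 -1.22148115e-03 -5.25307634e-01]
 [-1.95228244e-03  9.47602001e-01 -3.19447392e-01  4.26371368e-02]
 [ 6.30883295e-04  3.19449104e-01  9.47603225e-01 -3.80429135e-01]
 [ 0.00000000e+00  0.00000000e+00  0.00000000e+00  1.00000000e+00]]
```

View pics/scene0.png

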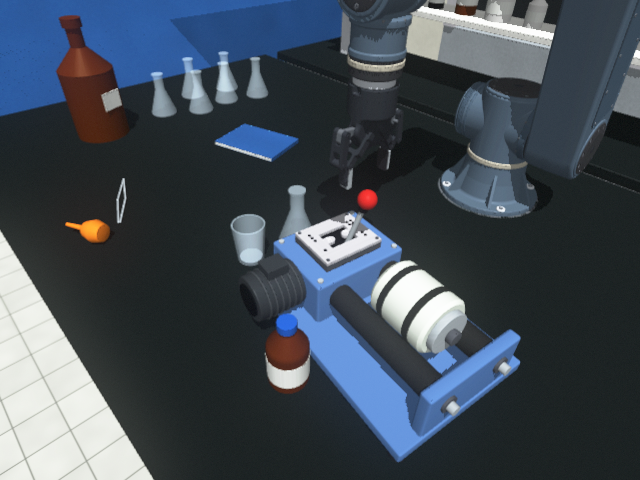

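View pics/side0.png

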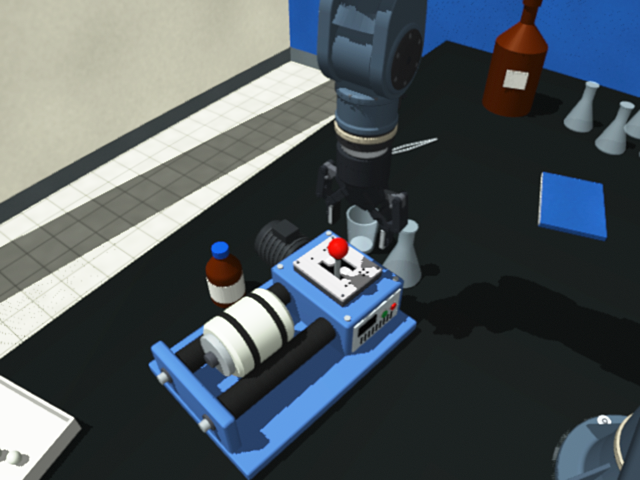

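View pics/wrist0.png

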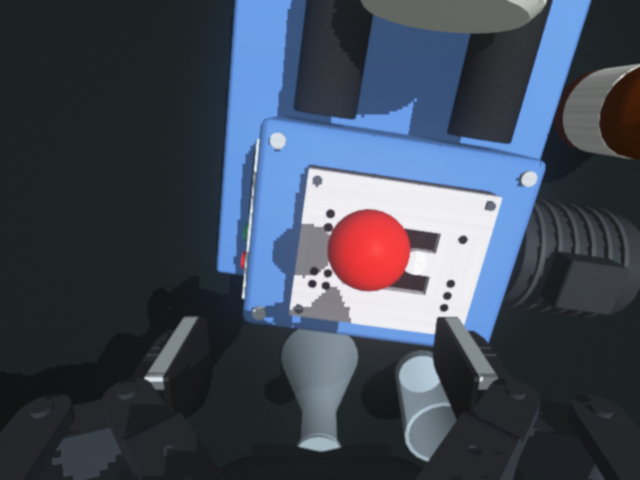

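```bash
python3 - <<'E'
import cv2,numpy as np
def crop(n,x0,y0,x1,y1,f):
    im=cv2.imread(f"pics/{n}0.png")[y0:y1,x0:x1]
    cv2.imwrite(f"pics/{n}0c.png",cv2.resize(im,None,fx=f,fy=f,interpolation=cv2.INTER_CUBIC))
crop("wrist",230,110,560,350,2.4)
crop("scene",260,170,420,290,5)
crop("side",260,215,420,335,5)
for n in ["wrist","scene","side"]:
    im=cv2.imread(f"pics/{n}0.png").astype(int)
    b,g,r=im[...,0],im[...,1],im[...,2]
    m=((r>110)&(g<70)&(b<70)).astype(np.uint8)
    k,l,st,c=cv2.connectedComponentsWithStats(m)
    for i in range(1,k):
        if st[i,4]>60: print(n,st[i],c[i])
E
```

```text
wrist [ 328  211   83   79 4892] [368.47669665 250.25756337]
scene [ 68  49  15  28 169] [73.72781065 64.96449704]
scene [80 49 12 27 86] [85.1744186  64.08139535]
scene [358 189  20  20 307] [367.13355049 198.63843648]
side [504  24  23  28 324] [516.37654321  39.65432099]
side [328 238  20  20 317] [337.88643533 247.61829653]
```

View pics/wrist0c.png

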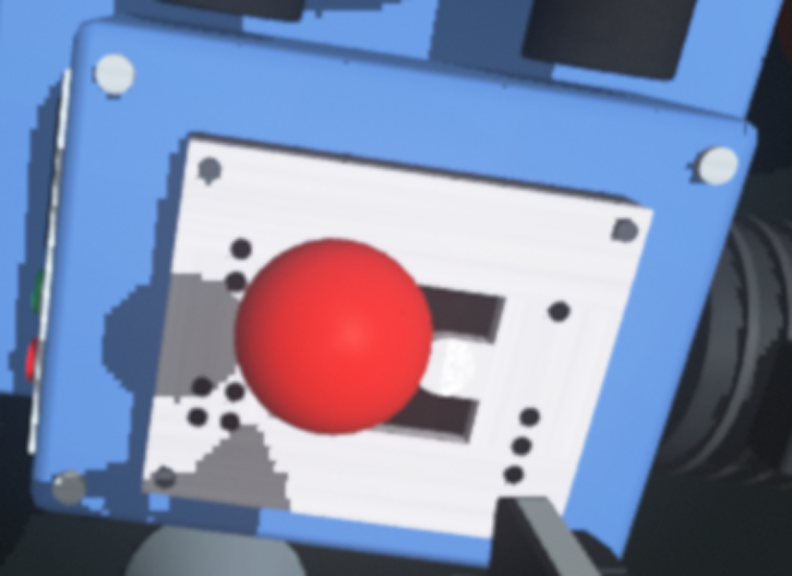

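View pics/scene0c.png

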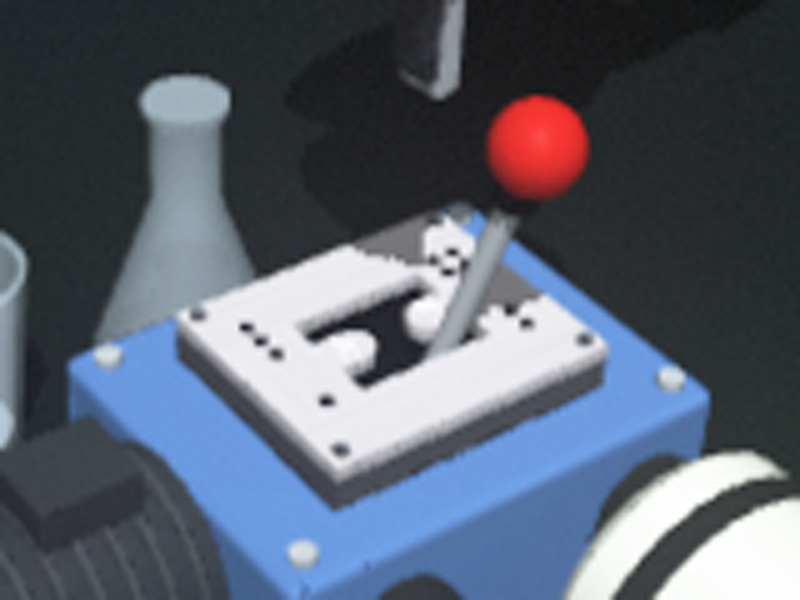

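View pics/side0c.png

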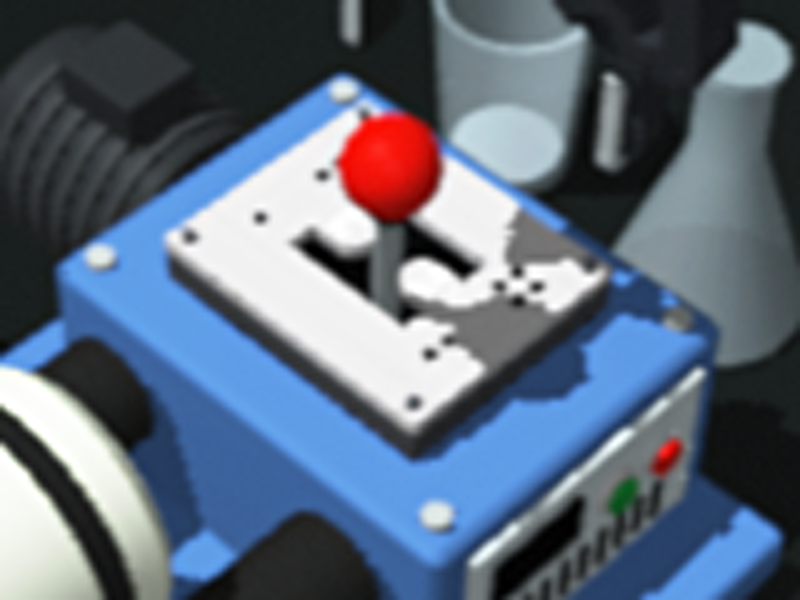

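```bash
cat > h.py <<'E'
import numpy as np,cv2
from scipy.optimize import least_squares
def proj(c,P):
    P=np.atleast_2d(P);T=np.array(c["camera_from_world"]);p=P@T[:3,:3].T+T[:3,3]
    q=p*[1,-1,-1]
    return cv2.projectPoints(q,np.zeros(3),np.zeros(3),c["camera_matrix"],c["dist_coeffs"])[0][:,0]
def load(n,i=0): return dict(np.load(f"pics/{n}{i}.npz"))
def Rz(a): return np.array([[np.cos(a),-np.sin(a),0],[np.sin(a),np.cos(a),0],[0,0,1]])
def tri(obs): # list of (cam,uv)
    f=lambda P: np.concatenate([(proj(c,P)[0]-uv) for c,uv in obs])
    r=least_squares(f,[.5,.05,.2]); return r.x,r.fun
E
python3 - <<'E'
from h import *
C={n:load(n) for n in ["wrist","scene","side"]}
RL,FL,RR,FR=[-.06,.05,0],[.06,.05,0],[-.06,-.05,0],[.06,-.05,0]
obs=[("wrist",RL,308.3,167.5),("wrist",FL,502.1,197.1),("wrist",RR,289.6,314.6),
("scene",RL,381.4,240),("scene",FL,327.6,265.5),("scene",FR,295.6,234.5),
("side",FL,293.4,263.6),("side",RL,343,301.5),("side",RR,381.6,270)]
def f(p):
    return np.concatenate([proj(C[n],Rz(p[3])@m+p[:3])[0]-[u,v] for n,m,u,v in obs])
r=least_squares(f,[.53,.05,.135,0],loss='soft_l1'); print(r.x,np.degrees(r.x[3]));print(f(r.x).round(1).reshape(-1,2))
r2=least_squares(lambda p:f([p[0],p[1],.135,p[2]]),[.53,.05,0],loss='soft_l1');print(r2.x)
k,e=tri([(C["wrist"],np.array([368.5,250.3])),(C["scene"],np.array([367.1,198.6])),(C["side"],np.array([337.9,247.6]))]);print("knob",k,e)
p=r2.x; g=np.array([p[0],p[1],.135])
d=Rz(p[2]).T@(k-g+[0,0,.073]);print("d",d,np.linalg.norm(d)); print("fore",np.arctan2(d[0],d[2]),"side",np.arctan2(d[1],d[2]))
for t in [(-.21,0.21)]: pass
E
```

```text
[ 0.57019351 -0.01155164  0.1314903  -0.14306733] -8.1971544627988
[[ 0.3  1. ]
 [-3.  -0.7]
 [-0.5 -2. ]
 [ 0.   0. ]
 [-0.1 -0.5]
 [-0.6 -0.3]
 [-1.3 -1.2]
 [-1.  -2. ]
 [-0.4 -1.8]]
[ 0.57025678 -0.01073924 -0.14275408]
knob [0.54508818 0.02594147 0.22045671] [-0.30985886  0.09943406  0.18767348  0.80797336 -0.78304327 -0.89651222]
d [-0.03013113  0.03272686  0.15845671] 0.16458269187197108
fore -0.18791030992193652 side 0.20367129089471264
```

Request:
step_arm(targets="1 -30 0 0 4 0 0; 1 -30 0 0 4.2 0 0; 0 0 0 -25 0 0 0; 0 0 15 -23 0 0 0; 0 0 14 0 0 0 0; 0 0 0 0 0 0 0; 0 0 0 0 0 0 0; 0 0 0 0 0 0 0", grip_force=20)

```text
t: 0.82
position: [0.4818, 0.0353, 0.2911]
tcp_rot: [-134.4, 90.0, -142.6]
contact_force: [0.5, 0.1, -0.1]
opening: 0.0123
```

Request:
step_arm(targets="0 0 0 0 0 0 0; 0 0 0 0 0 0 0; 0 0 0 0 0 0 0; 0 0 0 0 0 0 0")

```text
t: 1.15
position: [0.4817, 0.0352, 0.2911]
tcp_rot: [-161.3, 90.0, -169.6]
contact_force: [0.7, 0.1, -0.4]
opening: -0.0001
```

```bash
cat >> h.py <<'E'
def snap(i,names=("scene","side","wrist")):
    from rig import read_camera,status
    C={}
    for n in names:
        r=read_camera(n); cv2.imwrite(f"pics/{n}{i}.png",r["frame"]); C[n]=r
        np.savez(f"pics/{n}{i}.npz",**{k:np.array(v) for k,v in r.items()})
    return C
G=np.array([.57026,-.01074,.135]);YAW=-.14275
def mill(P): return Rz(YAW).T@(np.array(P)-G)
def knob(C):
    obs=[]
    for n in C:
        im=C[n]["frame"].astype(int);b,g,r=im[...,0],im[...,1],im[...,2]
        m=((r>110)&(g<70)&(b<70)).astype(np.uint8)
        k,l,st,c=cv2.connectedComponentsWithStats(m)
        for i in range(1,k):
            w,h,a=st[i,2:5]
            if a>60 and (n=="wrist" or c[i][1]>120):
                obs.append((C[n],np.array([st[i,0]+w/2-.5,st[i,1]+h/2-.5]))); print(n,st[i],c[i].round(1))
    k,e=tri(obs); d=mill(k)+[0,0,.073]
    print("knob",k.round(4),"err",e.round(1),"mill mm",(mill(k)*1e3).round(1),"fore %.3f side %.3f"%(np.arctan2(d[0],d[2]),np.arctan2(d[1],d[2])))
def st():
    from rig import status
    s=status.read_state();print("t",s["t"],"tcp mill mm",(mill(s["position"])*1e3).round(1),"z",s["position"][2],s["tcp_rot"].round(1),"F",s["contact_force"].round(1),s["opening"])
E
python3 -c "
from h import *
C=snap(1);st();knob(C)"
```

```text
t 1.3 tcp mill mm [-94.3  33.1 156.2] z 0.29119543395646574 [-164.7   90.  -172.9] F [ 0.7  0.8 -0.4] 0.00022263207456712126
scene [358 189  20  20 307] [367.1 198.6]
side [328 238  20  20 317] [337.9 247.6]
wrist [ 402  230   58   55 2443] [430.4 256.9]
knob [0.5451 0.0264 0.2213] err [ 0.   0.6 -0.5 -1.  -0.4  0. ] mill mm [-30.2  33.2  86.3] fore -0.187 side 0.205
```

View pics/wrist1.png

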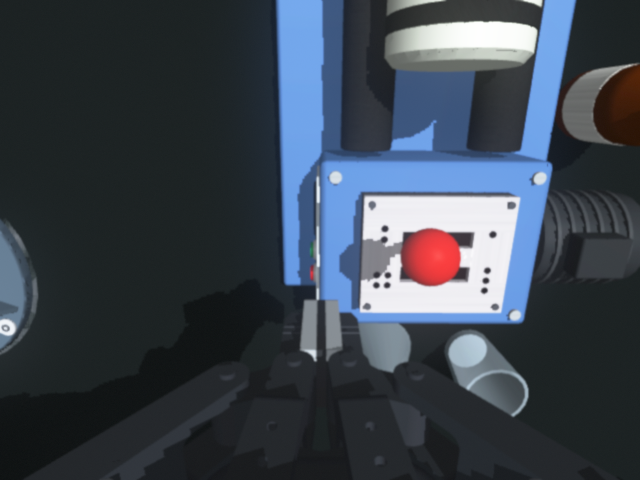

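View pics/side1.png

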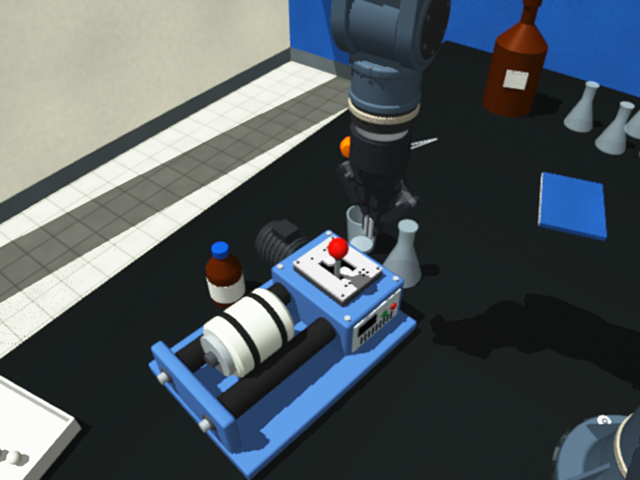

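Request:
step_arm(targets="0 27 0 0 0 0 0; 0 27 0 0 0 0 0; 0 27 0 0 0 0 0; 0 0 0 10 0 0 0; 0 0 0 10 0 0 0; 0 0 0 8 0 0 0; 0 0 0 0 0 0 0")

```text
t: 1.88
position: [0.5126, 0.0314, 0.212]
tcp_rot: [9.8, 89.8, 1.6]
contact_force: [-0.3, 0.4, -0.1]
opening: -0.0001
```

```bash
python3 -c "
from h import *
C=snap(2);st();knob(C)"
```

```text
t 2.0333 tcp mill mm [-65.6  33.3  76.3] z 0.21127133699344036 [11.9 89.9  3.7] F [0.1 0.4 0.1] 0.00030751976621305033
scene [358 189  20  20 303] [367.1 198.8]
side [328 237  17  21 256] [336.2 247.9]
wrist [ 366  289   88   82 5498] [409.5 329.3]
knob [0.5455 0.0278 0.2219] err [ 0.6  0.7  0.2 -0.4  0.   0.1] mill mm [-30.   34.6  86.9] fore -0.185 side 0.213
```

View pics/side2.png

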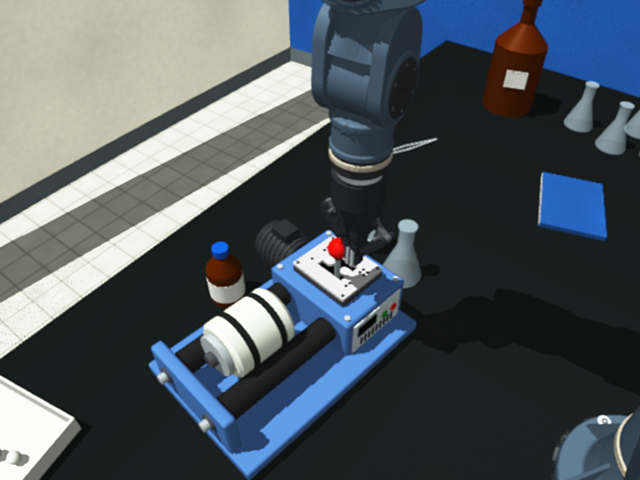

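View pics/wrist2.png

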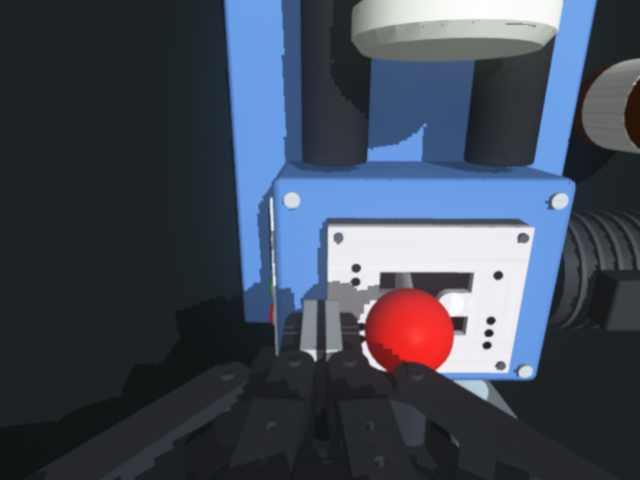

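Request:
step_arm(targets="0 0 0 5 0 0 0; 0 0 0 5 0 0 0; 0 0 0 5 0 0 0; 0 0 0 5 0 0 0; 0 0 0 0 0 0 0")

```text
t: 2.45
position: [0.53, 0.0286, 0.2102]
tcp_rot: [-6.1, 90.0, -14.3]
contact_force: [-2.2, -0.3, 1.5]
opening: 0.0
```

```bash
python3 -c "
from h import *
C=snap(3);st();knob(C)"
```

```text
t 2.6 tcp mill mm [-46.2  33.2  75.1] z 0.21010183704855942 [-136.2   90.  -144.4] F [ 0.  -0.  -0.5] -0.00020042872707266057
scene [350 192  21  19 304] [360.2 200.9]
side [321 232  15  20 225] [328.2 242.2]
wrist [ 360  291   87   80 5359] [402.9 331.3]
knob [0.5614 0.0264 0.223 ] err [ 1.   0.9  0.6 -0.1  0.2  0.2] mill mm [-14.1  35.5  88. ] fore -0.087 side 0.217
```

View pics/wrist3.png

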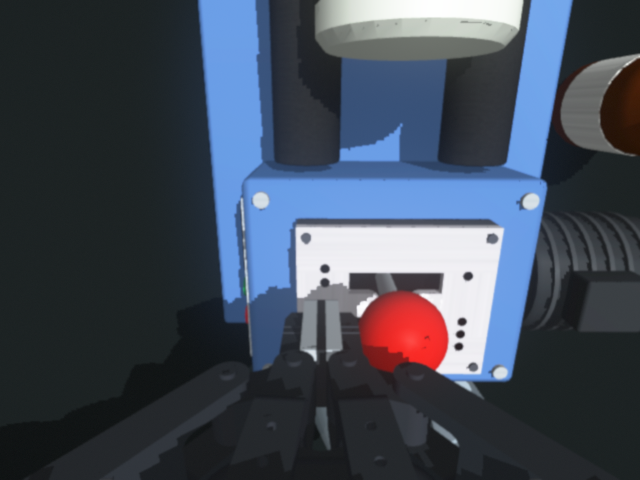

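Request:
step_arm(targets="0 0 0 4 0 0 0; 0 0 0 4 0 0 0; 0 0 0 4 0 0 0; 0 0 0 2 0 0 0; 0 0 0 0 0 0 0")

```text
t: 3.02
position: [0.5435, 0.0266, 0.2102]
tcp_rot: [157.0, 90.0, 148.8]
contact_force: [-2.1, -0.7, 1.8]
opening: -0.0003
```

```bash
python3 -c "
from h import *
C=snap(4);st();knob(C);C.pop('side');knob(C)"
```

```text
t 3.1667 tcp mill mm [-32.3  33.1  75.2] z 0.21015661977177358 [-147.7   90.  -155.9] F [-0.6  0.4 -0.4] 0.00026002385142753597
scene [344 194  20  19 305] [353.7 203.2]
side [314 228  16  20 238] [321.6 237.5]
wrist [ 360  292   87   79 5298] [402.7 331.7]
knob [0.575  0.0247 0.2238] err [ 1.1  1.2  0.8 -0.6  0.2  0.1] mill mm [-0.4 35.8 88.8] fore -0.002 side 0.218
scene [344 194  20  19 305] [353.7 203.2]
wrist [ 360  292   87   79 5298] [402.7 331.7]
knob [0.575  0.0246 0.2237] err [1.1 1.2 0.1 0.3] mill mm [-0.4 35.7 88.7] fore -0.002 side 0.217
```

Request:
step_arm(targets="0 0 0 -20 0 0 0; 0 0 0 -15 0 0 0; 0 0 26 0 0 0 0; 0 0 26 0 0 0 0; 0 0 0 22 0 0 0; 0 0 0 25 0 0 0; 0 0 0 20 0 0 0; 0 0 0 0 0 0 0")

```text
t: 3.83
position: [0.5852, 0.0734, 0.2096]
tcp_rot: [-1.0, 89.9, -9.2]
contact_force: [-1.5, 0.2, -0.6]
opening: 0.0001
```

```bash
python3 -c "
from h import *
C=snap(5);st();knob(C)"
```

```text
t 3.9833 tcp mill mm [-0.8 85.  74.9] z 0.209877241064682 [-165.3   89.9 -173.5] F [ 1.   0.2 -0.2] 0.0003094346128000906
scene [344 197  16  16 127] [350.  206.1]
side [320 237  14  11  80] [327.4 242.6]
wrist [313 438  16  12 139] [320.4 444.1]
knob [0.5742 0.015  0.2154] err [-1.2  1.2 -0.3 -4.4 -1.  -0.7] mill mm [ 0.3 26.1 80.4] fore 0.002 side 0.168
```

View pics/wrist5.png

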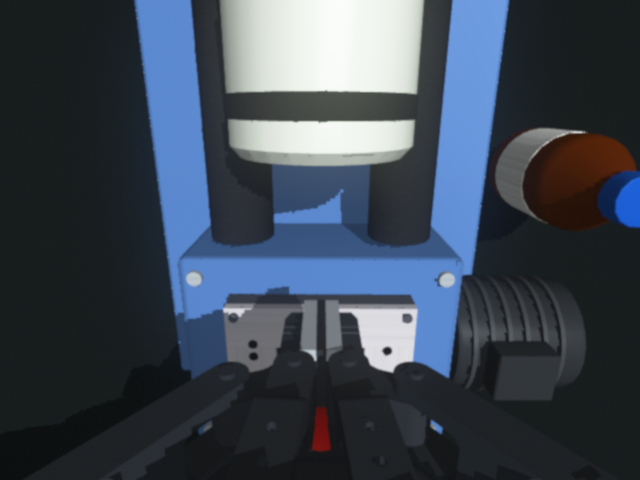

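View pics/scene5.png

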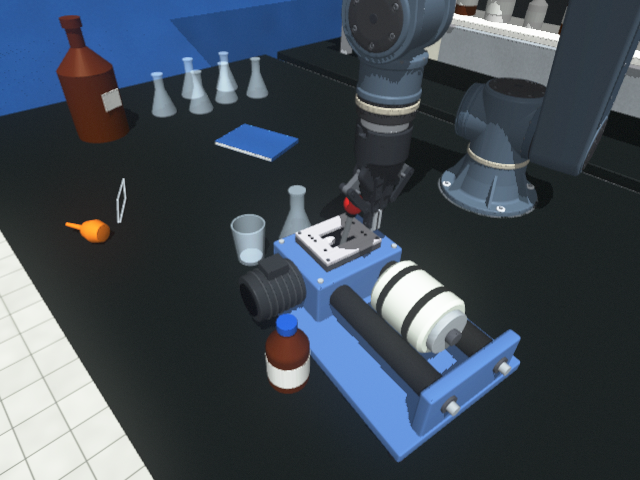

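Request:
step_arm(targets="0 0 -10 0 0 0 0; 0 0 -8 0 0 0 0; 0 0 -5 0 0 0 0; 0 0 -5 0 0 0 0; 0 0 -5 0 0 0 0; 0 0 -5 0 0 0 0; 0 0 -5 0 0 0 0")

```text
t: 4.57
position: [0.5759, 0.0307, 0.2105]
tcp_rot: [44.4, 90.0, 36.2]
contact_force: [-0.4, 2.3, 2.4]
opening: 0.0001
```

Request:
step_arm(targets="0 0 -5 0 0 0 0; 0 0 -5 0 0 0 0; 0 0 0 0 0 0 0")

```text
t: 4.82
position: [0.5743, 0.0201, 0.2102]
tcp_rot: [-115.7, 90.0, -124.0]
contact_force: [-0.0, 0.3, 0.7]
opening: -0.0003
```

```bash
python3 -c "
from h import *
C=snap(6);st();knob(C)
for n in ('scene','side'):
    cv2.imwrite(f'pics/{n}6c.png',cv2.resize(C[n]['frame'][150:330,230:470],None,fx=3.3,fy=3.3,interpolation=2))"
```

```text
t 4.9667 tcp mill mm [-0.5 31.9 75. ] z 0.20999313997957486 [-133.3   90.  -141.5] F [ 0.6 -0.6 -0.2] -0.00020100660039595292
scene [334 190   9  12  75] [337.8 195.9]
wrist [313 408  17  42 536] [320.7 430.4]
knob [ 0.5689 -0.0245  0.221 ] err [-2.3 -3.5 -0.2 -0.9] mill mm [  0.6 -13.8  86. ] fore 0.004 side -0.087
```

View pics/scene6c.png

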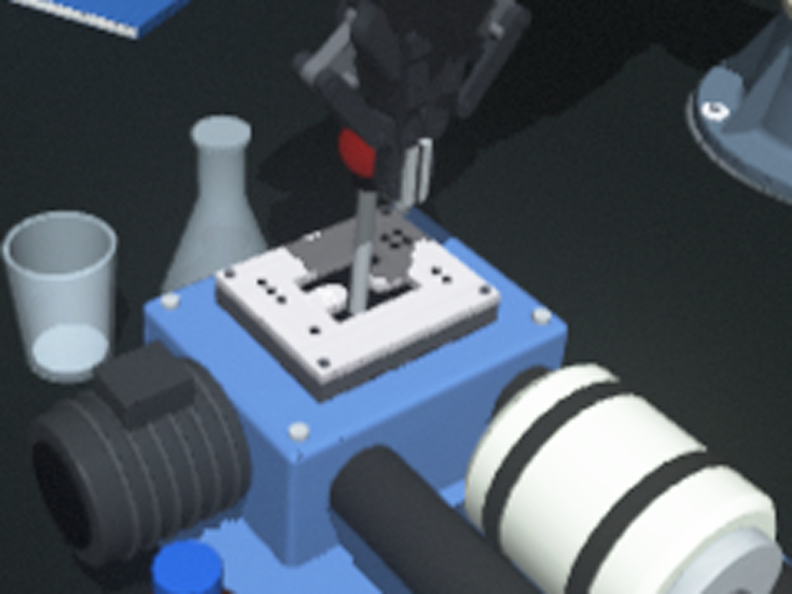

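View pics/side6c.png

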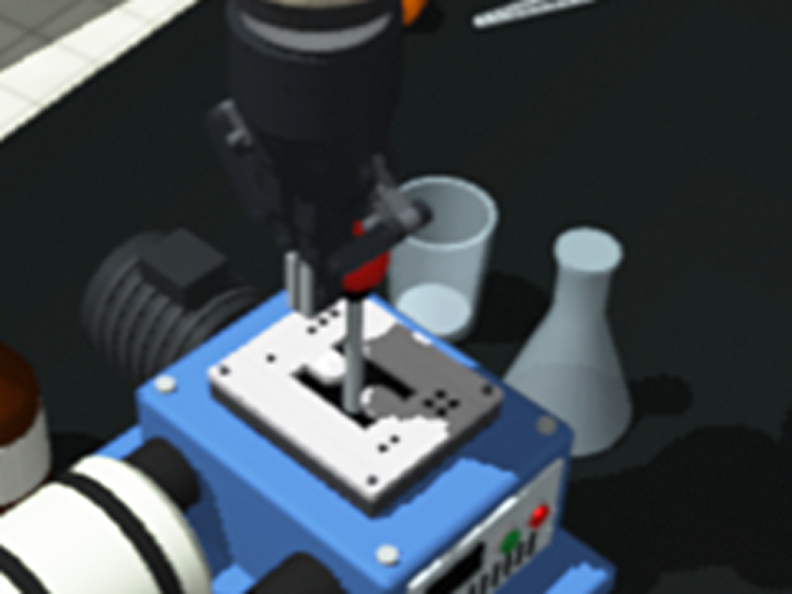

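Request:
step_arm(targets="0 0 -5 0 0 0 0; 0 0 -5 0 0 0 0; 0 0 -5 0 0 0 0; 0 0 -5 0 0 0 0; 0 0 -5 0 0 0 0; 0 0 -5 0 0 0 0; 0 0 -4 0 0 0 0; 0 0 0 0 0 0 0")

```text
t: 5.63
position: [0.5693, -0.0135, 0.2101]
tcp_rot: [-136.2, 90.0, -144.4]
contact_force: [0.6, 1.4, 0.2]
opening: -0.0002
```

```bash
python3 -c "
from h import *
C=snap(7);st();knob(C)
for n in ('scene','side'):
    cv2.imwrite(f'pics/{n}7c.png',cv2.resize(C[n]['frame'][150:330,230:470],None,fx=3.3,fy=3.3,interpolation=2))"
```

```text
t 5.7833 tcp mill mm [-0.4 -2.1 75.2] z 0.2102088493307916 [-112.4   90.  -120.6] F [ 0.2  0.4 -0.1] -3.787094953069225e-05
scene [322 181   9  13  83] [325.9 187.4]
side [349 218  13  10  75] [355.5 223.2]
wrist [314 408  15  39 464] [320.7 428.3]
knob [ 0.5634 -0.0608  0.2165] err [-2.9 -2.4  2.9 -7.3 -0.7 -2.6] mill mm [  0.4 -50.6  81.5] fore 0.002 side -0.316
```

View pics/scene7c.png

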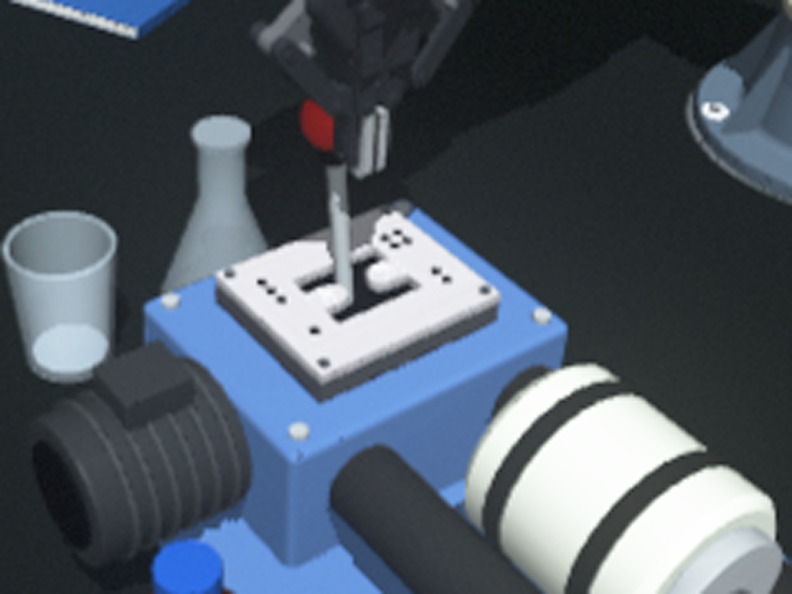

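View pics/side7c.png

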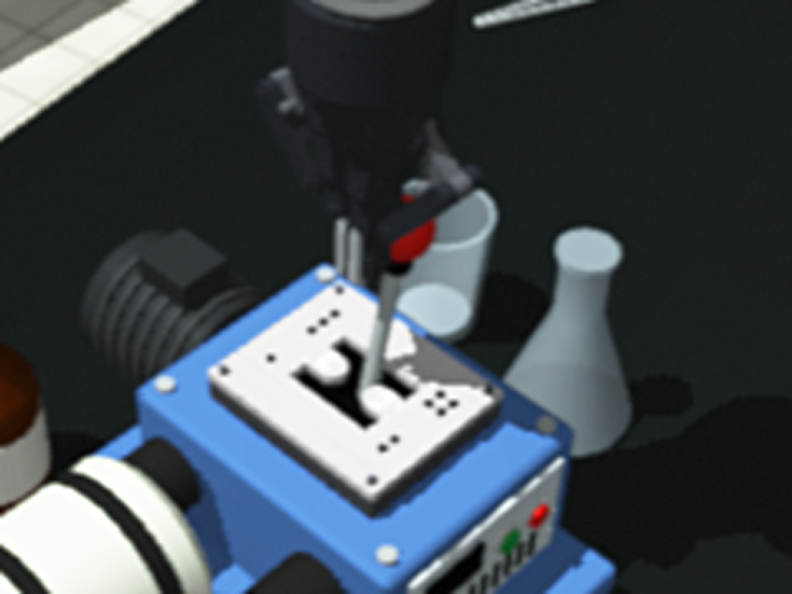

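Request:
step_arm(targets="0 0 -3 0 0 0 0; 0 0 -2 0 0 0 0; 0 0 0 0 0 0 0")

```text
t: 6.03
position: [0.5688, -0.0176, 0.2101]
tcp_rot: [178.4, 90.0, 170.2]
contact_force: [0.1, 1.4, -0.6]
opening: -0.0001
```

```bash
python3 -c "
from h import *
C=snap(8,('scene',));st()
cv2.imwrite(f'pics/scene8c.png',cv2.resize(C['scene']['frame'][170:260,280:400],None,fx=6,fy=6,interpolation=2))"
```

```text
t 6.0833 tcp mill mm [-0.4 -6.9 75.2] z 0.2102414358280055 [-166.3   90.  -174.5] F [-0.   1.4 -1.1] -5.314076166787167e-05
```

View pics/scene8c.png

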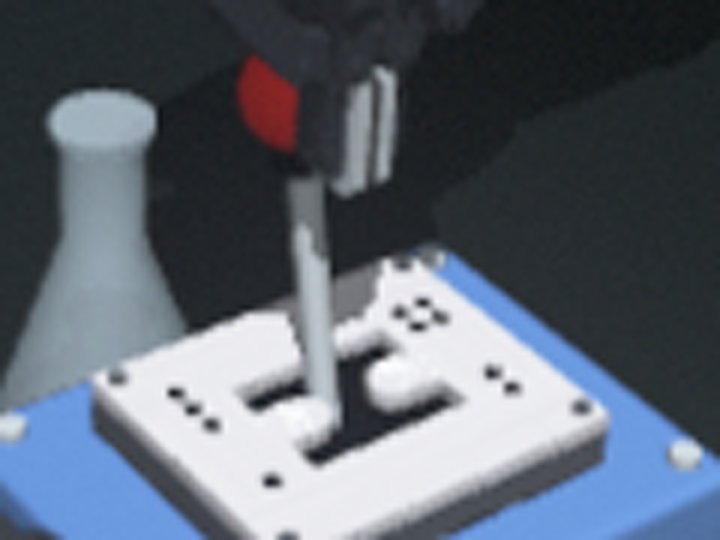

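Request:
step_arm(targets="0 0 -1.5 0 0 0 0; 0 0 0 0 0 0 0; 0 0 0 0 0 0 0")

```text
t: 6.33
position: [0.5687, -0.019, 0.2102]
tcp_rot: [-168.6, 90.0, -176.8]
contact_force: [-0.8, 0.3, -1.1]
opening: 0.0003
```

Request:
step_arm(targets="0 0 -1.5 0 0 0 0; 0 0 0 0 0 0 0; 0 0 0 0 0 0 0")

```text
t: 6.58
position: [0.5685, -0.0205, 0.2103]
tcp_rot: [-159.7, 90.0, -167.9]
contact_force: [0.4, 1.2, -0.7]
opening: 0.0002
```

Request:
step_arm(targets="0 0 15 0 0 0 0; 0 0 20 0 0 0 0; 0 0 0 -25 0 0 0; 0 0 0 -30 0 0 0; 0 0 0 -15 0 0 0; 0 0 0 0 0 0 0")

```text
t: 7.08
position: [0.5014, 0.0244, 0.2108]
tcp_rot: [-149.7, 89.9, -157.9]
contact_force: [0.8, -0.4, 0.7]
opening: -0.0
```

```bash
python3 -c "
from h import *
C=snap(9);st();knob(C)"
```

```text
t 7.2333 tcp mill mm [-69.5  25.1  75.7] z 0.2107456757495605 [ -2.1  89.9 -10.3] F [ 0.7 -0.8  0. ] 8.602395154028607e-05
scene [319 175  19  19 287] [328.1 183.9]
knob [ 0.5553 -0.0568  0.2163] err [-0. -0.] mill mm [ -8.2 -47.7  81.3] fore -0.053 side -0.300
```

View pics/wrist9.png

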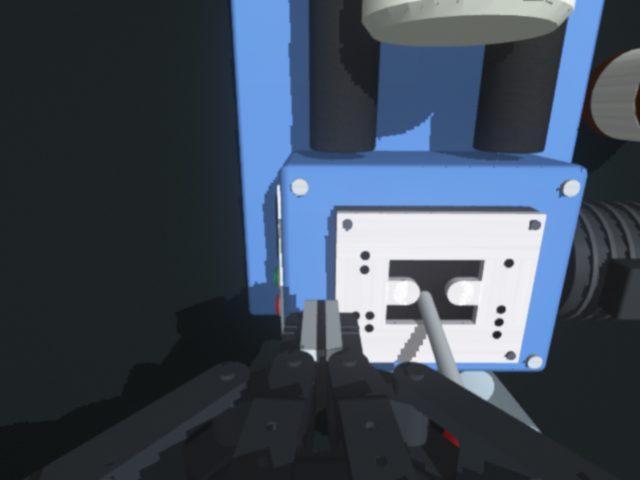

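Request:
step_arm(targets="0 0 -25 0 0 0 0; 0 0 -25 0 0 0 0; 0 0 -10 0 0 0 0; 0 0 0 0 0 0 0; 0 0 0 0 0 0 0")

```text
t: 7.65
position: [0.4963, -0.0356, 0.2102]
tcp_rot: [81.7, 90.0, 73.4]
contact_force: [-0.1, 0.1, -0.7]
opening: -0.0
```

```bash
python3 -c "
from h import *
C=snap(10);st();knob(C)
cv2.imwrite(f'pics/scene10c.png',cv2.resize(C['scene']['frame'][160:260,270:400],None,fx=6,fy=6,interpolation=2))"
```

```text
t 7.8 tcp mill mm [-70.1 -34.1  75.2] z 0.21016849566174986 [128.   90.  119.9] F [ 0.9  0.2 -1. ] 4.05239251271176e-06
scene [319 175  19  19 284] [328.2 183.9]
side [344 208  20  19 309] [353.7 217.1]
wrist [ 460  299   90   91 6428] [504.4 344.6]
knob [ 0.5654 -0.0473  0.2242] err [-0.2  0.3 -0.8 -1.6 -0.4 -0.1] mill mm [  0.4 -36.9  89.2] fore 0.002 side -0.224
```

View pics/wrist10.png

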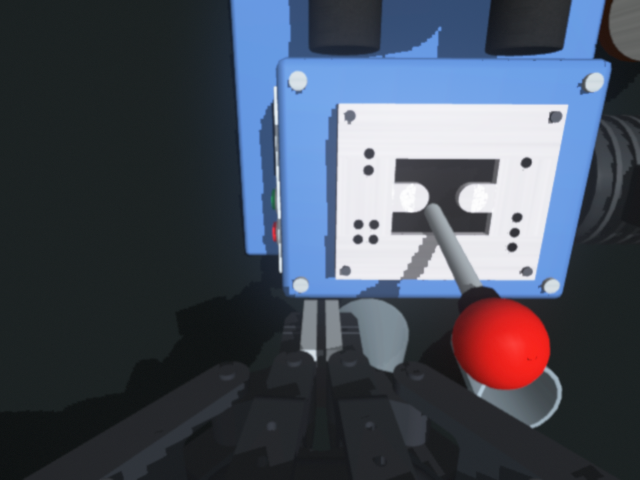

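View pics/scene10c.png

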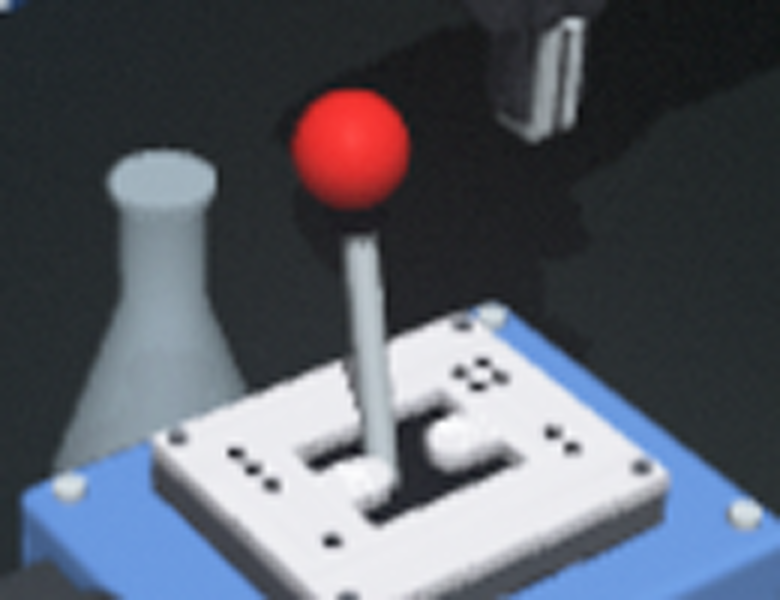

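Request:
step_arm(targets="0 0 -1 12 0 0 0; 0 0 0 12 0 0 0; 0 0 0 8 0 0 0; 0 0 0 5 0 0 0; 0 0 0 5 0 0 0; 0 0 0 5 0 0 0; 0 0 0 5 0 0 0; 0 0 0 5 0 0 0")

```text
t: 8.47
position: [0.5521, -0.0442, 0.2104]
tcp_rot: [158.5, 90.0, 150.3]
contact_force: [-2.4, 0.3, 1.5]
opening: -0.0001
```

Request:
step_arm(targets="0 0 0 5 0 0 0; 0 0 0 5 0 0 0; 0 0 0 5 0 0 0; 0 0 0 5 0 0 0; 0 0 0 3 0 0 0; 0 0 0 0 0 0 0")

```text
t: 8.97
position: [0.5753, -0.0477, 0.21]
tcp_rot: [-149.6, 90.0, -157.8]
contact_force: [-0.8, 0.2, -0.4]
opening: 0.0001
```

```bash
python3 -c "
from h import *
C=snap(11);st();knob(C)"
```

```text
t 9.1167 tcp mill mm [  9.8 -35.9  75.3] z 0.21032916939164872 [-25.   90.  -33.2] F [-0.9  0.1  0.3] -0.0002646010499702452
scene [299 185  20  19 286] [308.4 194.2]
side [326 199  15  19 227] [333.  208.1]
wrist [ 359  287   84   84 5408] [399.7 328.1]
knob [ 0.6065 -0.0512  0.2192] err [ 0.2  0.4  0.8 -1.   0.  -0.2] mill mm [ 41.7 -34.9  84.2] fore 0.259 side -0.219
```

View pics/wrist11.png

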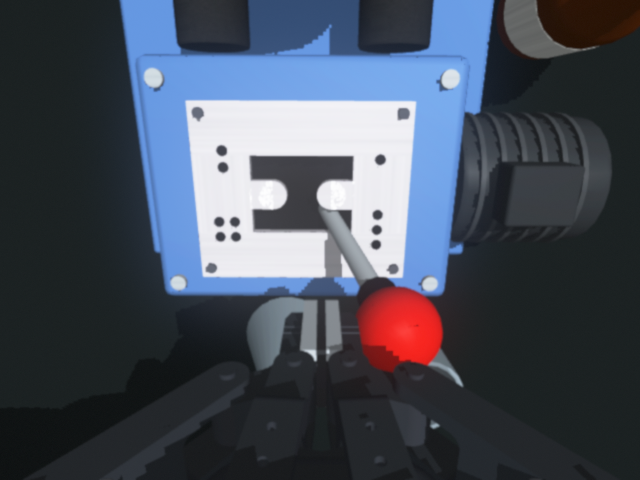

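Request:
step_arm(targets="0 0 0 3 0 0 0; 0 0 0 3 0 0 0; 0 0 0 1 0 0 0; 0 0 0 0 0 0 0")

```text
t: 9.45
position: [0.5818, -0.0486, 0.2102]
tcp_rot: [-149.9, 90.0, -158.1]
contact_force: [-1.7, -0.4, -0.2]
opening: 0.0001
```

Request:
step_arm(targets="0 0 0 1 0 0 0; 0 0 0 0 0 0 0")

```text
t: 9.62
position: [0.5826, -0.0487, 0.2102]
tcp_rot: [-176.6, 90.0, 175.2]
contact_force: [-1.7, 0.8, -0.2]
opening: -0.0001
```

Request:
step_arm(targets="0 0 0 1 0 0 0; 0 0 0 0 0 0 0")

```text
t: 9.78
position: [0.5837, -0.0489, 0.2103]
tcp_rot: [-164.3, 90.0, -172.5]
contact_force: [-1.1, -0.2, 0.1]
opening: -0.0001
```

Request:
step_arm(targets="0 0 0 1 0 0 0; 0 0 0 0 0 0 0")

```text
t: 9.95
position: [0.5845, -0.049, 0.2102]
tcp_rot: [-178.2, 90.0, 173.6]
contact_force: [-2.4, 0.0, -1.2]
opening: 0.0002
```

Request:
step_arm(targets="0 0 0 1 0 0 0; 0 0 0 0 0 0 0")

```text
t: 10.12
position: [0.5852, -0.0491, 0.2101]
tcp_rot: [-178.8, 89.9, 173.0]
contact_force: [-4.2, 0.8, -1.3]
opening: 0.0
```

```bash
python3 -c "
from h import *
C=snap(12);st();knob(C)"
```

```text
t 10.2667 tcp mill mm [ 20.3 -35.8  75.1] z 0.21011364585949388 [-178.    90.   173.9] F [-3.3  0.6 -1.4] -4.125871566034504e-05
scene [295 188  19  19 281] [304.3 197.2]
side [322 197  14  19 219] [329.  206.8]
wrist [ 355  284   82   86 5339] [395.5 325.2]
knob [ 0.6154 -0.0525  0.2174] err [ 0.2 -0.1  1.6 -0.5  0.3 -0.3] mill mm [ 50.6 -34.9  82.4] fore 0.315 side -0.221
```

Request:
step_arm(targets="0 0 0 0.7 0 0 0; 0 0 0 0 0 0 0; 0 0 0 0 0 0 0")

```text
t: 10.52
position: [0.5857, -0.0492, 0.21]
tcp_rot: [-179.0, 89.9, 172.8]
contact_force: [-5.6, 0.9, -0.6]
opening: -0.0
```

Request:
step_arm(targets="0 0 0 0.7 0 0 0; 0 0 0 0 0 0 0; 0 0 0 0 0 0 0")

```text
t: 10.77
position: [0.5861, -0.0492, 0.21]
tcp_rot: [-179.0, 89.9, 172.8]
contact_force: [-6.6, 0.7, -1.1]
opening: -0.0001
```

Stop reached: the force rises while the TCP stalls. Backing off and checking.

Request:
step_arm(targets="0 0 0 -10 0 0 0; 0 0 0 -25 0 0 0; 0 0 0 -30 0 0 0; 0 0 0 -30 0 0 0; 0 -30 0 0 0 0 0; 0 -20 0 0 0 0 0; 0 0 0 0 0 0 0; 0 0 0 0 0 0 0")

```text
t: 11.43
position: [0.4944, -0.036, 0.2618]
tcp_rot: [2.8, 89.7, -5.4]
contact_force: [0.1, 0.0, -0.9]
opening: 0.0
```

```bash
python3 -c "
from h import *
C=snap(13);st();knob(C)
from rig import status
print(status.read_state()['joint_vel'])
cv2.imwrite(f'pics/scene13c.png',cv2.resize(C['scene']['frame'][170:400,220:500],None,fx=2.6,fy=2.6,interpolation=2))"
```

```text
t 11.5833 tcp mill mm [-72.7 -35.8 124.7] z 0.25971223252901887 [-161.8   90.  -170. ] F [-0.5  0.7 -0.5] -0.0002952992608675266
scene [295 188  19  19 284] [304.  197.4]
side [321 197  20  19 288] [330.5 206.5]
wrist [ 529  242   68   65 3439] [561.8 274.4]
wrist [622 464  18  16 203] [630.5 471.6]
knob [ 0.6219 -0.0926  0.24  ] err [ -18.5  -19.7   10.2  -23.8   32.1   92.3  -35.9 -105.2] mill mm [ 62.8 -73.7 105. ] fore 0.339 side -0.393
[ 0.02874816  0.30106513 -0.31487505  0.24345116 -0.00342993  0.07913744]
```

View pics/scene13c.png

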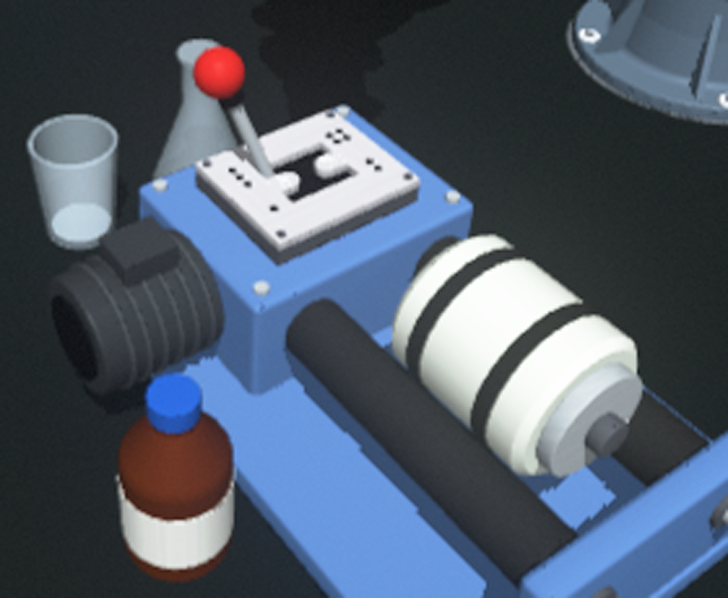

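View pics/side13.png

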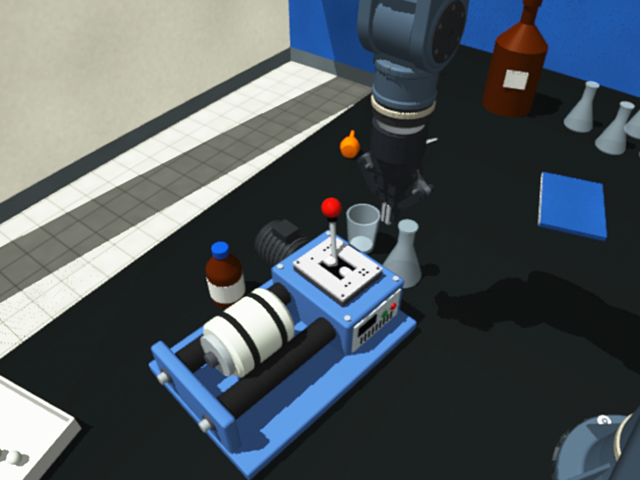

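```bash
python3 -c "
from h import *
C=[load(n,13) for n in ('scene','side','wrist')]
k,e=tri([(C[0],np.array([304,197.])),(C[1],np.array([330.5,206.])),(C[2],np.array([562.5,274]))])
d=mill(k)+[0,0,.073];print(k,e.round(1),d,np.arctan2(d[0],d[2]),np.arctan2(d[1],d[2]))
a=cv2.imread('pics/scene0.png');b=cv2.imread('pics/scene13.png')
m=(cv2.absdiff(a,b).max(2)>40).astype(np.uint8);kk,l,st,c=cv2.connectedComponentsWithStats(m)
print([s.tolist() for s in st[1:] if s[4]>15])"
```

```text
[ 0.61657156 -0.05190379  0.21808445] [-0.  -0.  -1.2 -0.9 -0.4  0. ] [ 0.05169669 -0.03415655  0.15608445] 0.31983811520344335 -0.21543762827745488
[[339, 0, 10, 14, 99], [352, 1, 18, 11, 94], [351, 0, 47, 27, 446], [346, 0, 81, 72, 2160], [539, 25, 17, 59, 149], [353, 78, 43, 12, 316], [471, 83, 13, 11, 68], [335, 93, 15, 23, 149], [508, 94, 7, 8, 21], [392, 116, 6, 7, 24], [572, 122, 26, 53, 139], [336, 127, 19, 15, 116], [358, 135, 13, 22, 141], [386, 150, 5, 20, 57], [507, 164, 4, 5, 16], [341, 168, 12, 22, 113], [506, 171, 23, 39, 129], [294, 187, 20, 22, 325], [357, 189, 21, 21, 345], [308, 210, 15, 26, 178], [330, 210, 25, 13, 122], [348, 212, 21, 23, 211], [345, 236, 8, 6, 26]]
```

Third is fully home, and the scene-camera difference shows changes only at the arm and stick, with nothing at the jar, bottle, beaker or flask.

```bash
python3 -c "
from rig import robot
print(robot.close_job())"
```

```text
the job is handed in; nothing more can be done
None
```

The gearstick is in third gear, fully home in the slot marked with three dots, and the job is handed in. I pushed it with the shut fingers only, never gripping it: forward to the middle, across to the right lane, then forward to the stop.

- **Stick position:** after I backed off, the cameras gave a fore-and-aft tilt of about 0.32 rad (0.31 is fully home) and a sideways tilt of about -0.215 rad. That is within the camera calibration error.
- **Forces:** at the end of each pushing move I read 1 to 3 N. It was about 6.6 N when the stick came up against the end stop.
- **Other objects:** comparing the scene picture before and after showed changes only at the arm, the stick and their shadows. The jar, flask, amber bottle and beaker stayed where they were.
- **Clearance and time:** the arm ended about 95 mm behind the knob's pushing position and raised, touching nothing, at about 11.6 s of the 58 s allowed.

**Failed checks:** some knob measurements partway through were unreliable. The gripper hid the knob during the sideways push, and a second red blob spoiled one automatic fit after I backed off. I went by other views and refitted that one by hand, and the final numbers come from that clean refit.

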